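# Raise the turned blank by two turns of the lift crank

## Task

Two carving lifts stand on the bench. Raise the round turned blank by turning the crank of its lift exactly two full turns clockwise as seen from above, so that the knob comes back to where it started, then let go. Do not turn the crank of the other lift, the one that holds the flat carved panel.

Things in the scene. Friction and masses are not known exactly. Their poses are not given: they have to be found in the camera images.
- crank_grip (a point): Centre of the wooden crank knob of the lift that holds the round, waisted vase-like blank (90 mm across, 78 mm tall). Upright cylinder, 26 mm diameter, 50 mm tall, centre 197 mm above the bench. It spins freely on its pin, so one grasp can carry it round, 55 mm from the crank axis. The crank arm under it has its top at 168 mm; on both lifts only the knobs stand higher.
- crank_hub (a point): Point on the vertical axis of that crank, level with the knob's centre (197 mm above the bench), over a grey column 75 mm square. Its x axis points towards the blank, which stands on a platform 135 mm from the axis. The lift is bolted down.
- crank (a joint): Angle of that crank in rad, growing clockwise as seen from above; one turn is 6.283 and raises the blank 5 mm. At 0 the arm points along the lift's x axis, towards the blank. It starts between -1.5 and 1.5, has no stop within four turns either way, needs 2 to 4 N at the knob and stays where it is left.
- other_crank_grip (a point): The same point on the knob of the other lift, alike in all but its workpiece: a flat rectangular carved panel (115 x 90 x 22 mm). Leave this crank alone.

How it is judged:
By the outcome, as a careful person would: the job done as asked, in the order asked, and still so for the second after the job is handed in, with the robot touching nothing.
It also fails if it takes over 64 s, if anything falls off the work surface, if the arm or the gripper's body presses on something with over 40 N, if the wrist force passes 120 N, or if a joint passes its speed limit or range.

## Robot

A 6-joint arm with a two-finger parallel gripper is mounted at the origin on the work surface. World frame = base frame: x ahead of the robot, y to its left, z up, the work surface at z = 0. Lengths are in m, angles in rad, forces in N, time in s.
With the tool pointing down it reaches from about 0.25 to 0.725 m from the base axis. Payload 4 kg.
Tool frame: the origin (TCP) lies midway between the tips of the shut fingers; the grasp point (between the pads) lies 19 mm behind it; z points along the fingers, y is the line along which they close (so a half turn about z gives the same grasp; the last joint's range is limited). The gripper opens to 85 mm and grips with 20 to 120 N. Pads are 22 mm wide; open, the fingers measure 114 mm over their backs; the gripper's body (76 mm by 85 mm) begins 54 mm behind the grasp point. The pads swing forward as they close: fully open they stand 13 mm farther back than shut.
Start: joints at [-1.28, 0.241, 0.005, 1.335, 0, 1.571], TCP at [0.143, -0.479, 0.231] pointing down, gripper open.
Joint ranges: [-2.72, 2.72], [-1.05, 1.87], [-1.09, 1.28], [-1.99, 2.15], [-1.42, 1.44], [-3.14, 3.14]. Speed limits (rad/s): [2.79, 2.79, 3.14, 3.14, 3.14, 3.14].

## Interface

Orientations are given as a unit quaternion [x, y, z, w].
In Python, from workcell import monitor, vision, job gives the robot as it stands.
- The arm moves only by the tool move_arm, never from a script. Its argument "moves" is a list that holds one entry, the list of rows, each a list of 5 numbers: the shift along the world's x, y, z in m, then the turn about the world's z in degrees, then the opening in per cent of the stroke, from 0 (shut) to 100 (fully open). In form: [[[x, y, z, turn, gripper], ...]]. A call has 1 to 5 rows; each row is the pose to reach, as a shift and turn from the pose commanded when the call began; what a row does not reach only later rows make up. A row lasts 1/8 s, in which the tool goes at most 62.5 mm and 10.7 degrees, less where a joint would pass 70% of its speed; a pose out of reach is approached as far as the arm can. A call with a gripper value outside its range is refused whole. The fingers move at their own pace and stop on an object; the grip force is fixed at half the most. Time passes only in rows, so rows that repeat a pose let the fingers close. It gives the time, the measured TCP pose, the force, the opening and the grip force at its end, in the units of the state.
- monitor.get_obs(): the state, without advancing time (a new reading comes with each control period).
- vision.camera(name): name is "scene" or "top" or "wrist"; returns a dict with "color" (384x512x3 uint8, red, green, blue), "camera_matrix" (3x3 intrinsics, pixels), "k1" (the pictures are not rectified: a ray, as slopes to the right and down, at radius r is drawn at 1 + k1 r^2 times it, then the intrinsics apply), "eye" and "attitude" of the camera in the world; the wrist camera has in their place "hand_eye" (4x4, takes a point from camera to tool coordinates, whose origin is the TCP and whose axes are the flange's). Camera axes: x right, y up, looking along -z (the intrinsics and any distortion apply to the point x, -y, -z); pixel columns grow to the right and rows downward; lengths in m; the calibration is good to about 2 mm. A picture is of the moment at which its call begins: read the wrist's pose just before it. There is no depth.
- job.job_done(): hands the job in; it is judged then, once.
The state is a dict: "clock": time; "joint_pos": joint angles; "joint_vel": joint speeds; "tau": joint torques, N m; "eef_pos": TCP position; "tool_rot": TCP orientation; "ft_force": force on the tool from outside, world axes, zero at the start; "ft_torque": the same for the moment, N m; "grip_width": finger opening in m; "grasp_force": force on a finger pad.
Only numpy, scipy, OpenCV 4.12 (cv2) and the standard library are available. Lean on these libraries where they do the work, as an engineer would, in place of code of your own. Each camera call takes 0.05 s, during which the arm holds its last target. There are 200 camera calls.

## Working session

There is one attempt and no reset: what is moved stays moved. The work goes in short steps, Python scripts to look and compute and a tool call to move; the robot and the scene stay as the last step left them, time stands still between calls to the robot, and variables do not carry over. Pictures are saved under pics/ and viewed, at most 10 in all, crops included, and the job is handed in when it is done.

Besides the shell and the picture viewer there is one more tool, called after "Request:" as a command line: name --argument value ..., lists and objects as JSON in quotes. move_arm: Moves the arm, as the interface text tells. Its arguments: {"type":"object","properties":{"moves":{"type":"array","items":{"type":"array","items":{"type":"array","items":{"type":"number"}}}}},"required":["moves"]}

```bash
mkdir -p pics; cat > h.py <<'E'
import numpy as np, cv2
from workcell import monitor, vision, job
from scipy.spatial.transform import Rotation as R
def grab(n,f):
    o=monitor.get_obs(); c=vision.camera(n); cv2.imwrite('pics/'+f,c['color'][:,:,::-1]); return o,c
def att(a):
    a=np.array(a,float); return a if a.shape==(3,3) else R.from_quat(a).as_matrix()
def pose(c,o=None):
    if 'eye' in c: return np.array(c['eye']),att(c['attitude'])
    T=np.array(c['hand_eye']); Rt=att(o['tool_rot']); return np.array(o['eef_pos'])+Rt@T[:3,3], Rt@T[:3,:3]
def ray(c,u,v,z,o=None):
    K=c['camera_matrix']; p=cv2.undistortPoints(np.array([[[u,v]]],float),np.array(K),np.array([c['k1'],0,0,0.]))[0,0]
    e,A=pose(c,o); d=A@np.array([p[0],-p[1],-1]); return e+d*(z-e[2])/d[2]
E
python3 - <<'E'
from h import *
for n in ('scene','top'):
    o,c=grab(n,n+'0.png'); print({k:v for k,v in c.items() if k!='color'})
print(o)
a=cv2.imread('pics/scene0.png');b=cv2.imread('pics/top0.png')
E
```

```text
{'camera_matrix': array([[447.95098258,   0.        , 255.59139198],
       [  0.        , 447.95098258, 198.71772407],
       [  0.        ,   0.        ,   1.        ]]), 'k1': 0.041778730856712624, 'eye': array([ 1.10704538, -0.36944111,  0.99831066]), 'attitude': array([0.28440819, 0.15113548, 0.44989253, 0.83298665])}
{'camera_matrix': array([[394.42327802,   0.        , 252.69759575],
       [  0.        , 394.42327802, 184.71389238],
       [  0.        ,   0.        ,   1.        ]]), 'k1': -0.11637182350923472, 'eye': array([ 0.46620568, -0.01204995,  1.04750413]), 'attitude': array([ 0.03656472, -0.03403572, -0.70610585,  0.70634207])}
{'clock': 0.05, 'joint_pos': array([-1.27996121e+00,  2.41397814e-01,  3.74578968e-03,  1.33520041e+00,
        1.70877296e-05,  1.57080261e+00]), 'joint_vel': array([ 2.12239197e-04, -3.63366477e-04,  7.83551919e-04,  1.17655499e-03,
        2.60172643e-04,  6.20340500e-05]), 'tau': array([-5.58911033e-04, -3.73492348e+01,  2.53292388e+01,  1.09989944e-02,
       -6.96945426e-05, -6.62842666e-06]), 'eef_pos': array([ 0.14320282, -0.4784051 ,  0.23042876]), 'tool_rot': array([ 9.89445420e-01,  1.44902396e-01, -1.40520261e-04, -1.01844079e-03]), 'ft_force': array([ 0.19072927,  0.46987687, -0.08958274]), 'ft_torque': array([-0.00686038,  0.01199756, -0.01495586]), 'grasp_force': 0.0, 'grip_width': 0.0851532316675865}
```

View pics/scene0.png

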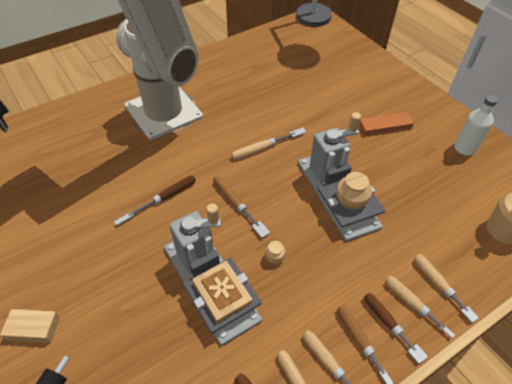

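View pics/top0.png

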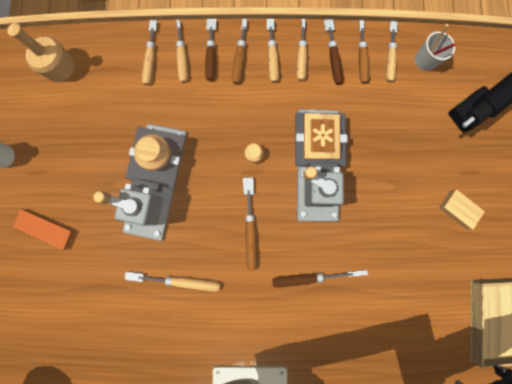

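The blank's lift is on the left in the top view, with its knob at about (100,197) and its hub at about (130,206). In the scene view the knob is at (355,120). The panel's lift has its knob at (311,172) in the top view. Next I'll zoom in on the knob.

```bash
python3 - <<'E'
from h import *
a=cv2.imread('pics/scene0.png')[95:245,290:400];b=cv2.imread('pics/top0.png')[115:245,80:200]
cv2.imwrite('pics/crop.png',np.hstack([cv2.resize(a,(390,532),interpolation=2),cv2.resize(b,(400,532),interpolation=2)]))
o,c=grab('top','t1.png')
print('knob',ray(c,100,197,.222),'hub',ray(c,131,205.5,.18),'blank',ray(c,153,150,.2),'other',ray(c,311,172,.222))
E
```

```text
knob [0.52247845 0.31748558 0.222     ] hub [0.50657825 0.26209512 0.18      ] blank [0.62784442 0.2103358  0.2       ] other [ 0.57597835 -0.13235833  0.222     ]
```

View pics/crop.png

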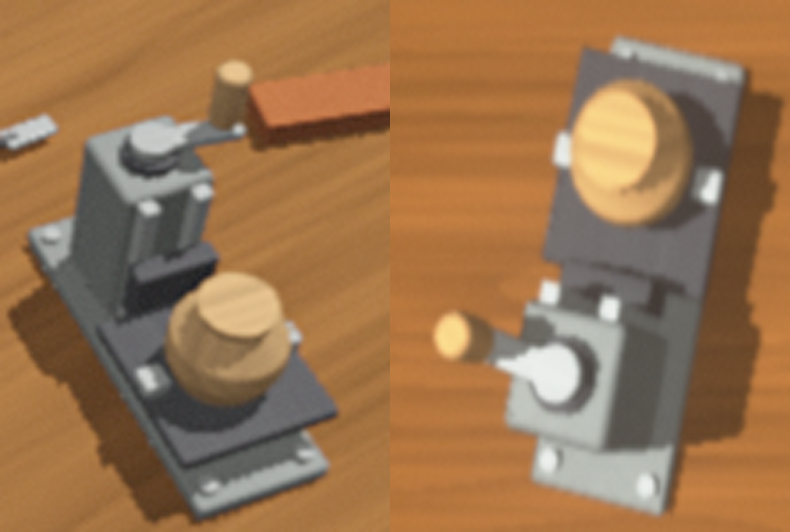

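The zoom puts the top of the knob at (98.9,197.1) in the top view and (356.3,114.7) in the scene view, and the hub cap at (129.5,206.7) in the top view. I'll set out now.

```bash
python3 - <<'E'
from h import *
t=vision.camera('top'); s=vision.camera('scene')
print(ray(t,98.9,197.1,.222),ray(s,356.3,114.7,.222),'hub',ray(t,129.5,206.7,.172),'hubscene',ray(s,290+152/3.545,95+138/3.547,.172))
E
```

```text
[0.52225614 0.31992446 0.222     ] [0.52439111 0.32478777 0.222     ] hub [0.50423744 0.26800381 0.172     ] hubscene [0.50956484 0.26955476 0.172     ]
```

Request:
move_arm --moves '[[[0.019, 0.04, 0.02, 5, 100], [0.038, 0.08, 0.04, 10, 100], [0.056, 0.12, 0.06, 15, 100], [0.075, 0.16, 0.08, 20, 100], [0.094, 0.199, 0.1, 25, 100]]]'

```text
clock: 0.88
eef_pos: [0.2376, -0.2786, 0.332]
tool_rot: [0.934, 0.357, 0.0, 0.0]
ft_force: [0.7, 0.0, 0.2]
grip_width: 0.0854
grasp_force: 0.0
```

Request:
move_arm --moves '[[[0.019, 0.04, 0, 5, 100], [0.038, 0.08, 0, 10, 100], [0.056, 0.12, 0, 15, 100], [0.075, 0.16, 0, 20, 100], [0.094, 0.199, 0, 25, 100]]]'

```text
clock: 1.5
eef_pos: [0.3317, -0.0796, 0.3314]
tool_rot: [0.835, 0.551, 0.0, 0.0]
ft_force: [0.5, -1.3, -1.0]
grip_width: 0.0858
grasp_force: 0.0
```

Request:
move_arm --moves '[[[0.019, 0.04, 0, 5, 100], [0.038, 0.08, 0, 10, 100], [0.056, 0.12, 0, 15, 100], [0.075, 0.16, 0, 20, 100], [0.094, 0.199, 0, 25, 100]]]'

```text
clock: 2.12
eef_pos: [0.4257, 0.1195, 0.3313]
tool_rot: [0.696, 0.718, 0.0, 0.0]
ft_force: [0.6, -0.0, 0.7]
grip_width: 0.0857
grasp_force: 0.0
```

Request:
move_arm --moves '[[[0.019, 0.04, 0, 5, 100], [0.038, 0.08, 0, 10, 100], [0.056, 0.12, 0, 15, 100], [0.075, 0.16, 0, 15, 100], [0.08, 0.17, 0, 15, 100]]]'

```text
clock: 2.75
eef_pos: [0.5057, 0.2901, 0.3297]
tool_rot: [0.596, 0.803, -0.001, -0.0]
ft_force: [-0.3, -0.0, -0.0]
grip_width: 0.0853
grasp_force: 0.0
```

```bash
python3 - <<'E'
from h import *
o,c=grab('wrist','w1.png'); print(o['eef_pos'],o['joint_pos'],o['clock'],R.from_quat(o['tool_rot']).as_matrix(),c['hand_eye'],c['camera_matrix'],c['k1'])
E
```

```text
[0.5057283  0.29012094 0.32972595] [5.20731656e-01 4.05074423e-01 4.88395802e-01 1.65595300e+00
 1.96316136e-04 1.79840710e+00] 2.75 [[-2.88941415e-01  9.57345290e-01 -1.68970193e-03]
 [ 9.57346755e-01  2.88940546e-01 -7.42788432e-04]
 [-2.22881608e-04 -1.83225300e-03 -9.99998297e-01]] [[ 6.78836086e-04  9.58133244e-01  2.86321893e-01  7.19620317e-02]
 [ 9.99999724e-01 -5.64116505e-04 -4.83152442e-04  3.45512748e-04]
 [-3.01405511e-04  2.86322142e-01 -9.58133362e-01 -1.42536986e-01]
 [ 0.00000000e+00  0.00000000e+00  0.00000000e+00  1.00000000e+00]] [[307.95883882   0.         252.4215685 ]
 [  0.         307.95883882 196.51043058]
 [  0.           0.           1.        ]] -0.05119418114742365
```

View pics/w1.png

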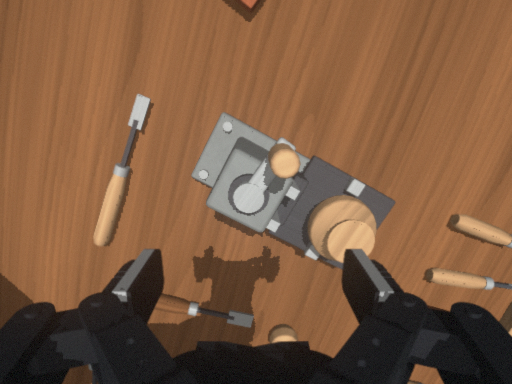

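The wrist view shows the knob top at about (286,160), the hub disc at about (250,194) and the blank top at about (351,241).

```bash
python3 - <<'E'
from h import *
o,c=grab('wrist','w2.png'); im=cv2.imread('pics/w2.png')
hsv=cv2.cvtColor(im,cv2.COLOR_BGR2HSV)[135:185,262:310]; print(hsv[24,10],hsv[24,24],hsv[5,5],hsv[24,40])
cv2.imwrite('pics/w2c.png',cv2.resize(im[130:270,200:390],None,fx=4,fy=4,interpolation=2))
for u,v,z in((285.5,160,.222),(249.5,194,.168),(249.5,194,.175)): print(ray(c,u,v,z,o))
E
```

```text
[ 15 106 178] [ 16 101 234] [ 30   8 157] [ 40   9 163]
[0.52386458 0.32525632 0.222     ]
[0.50788701 0.27372187 0.168     ]
[0.50737472 0.27568753 0.175     ]
```

View pics/w2c.png

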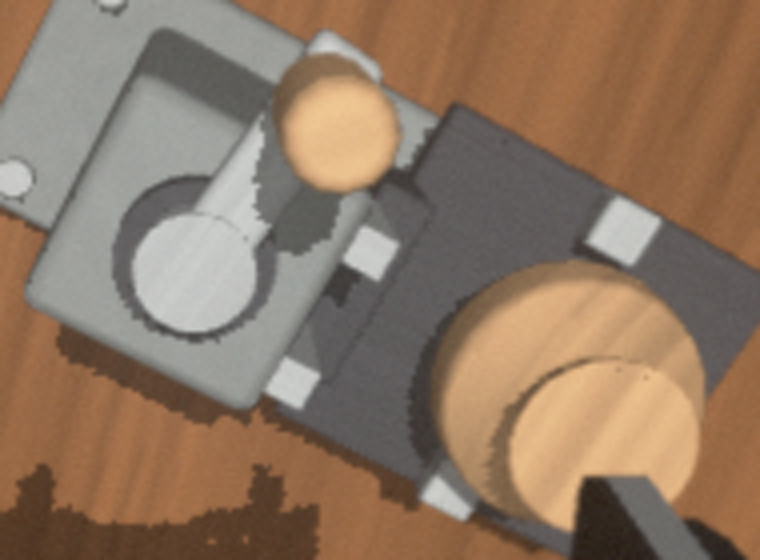

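Request:
move_arm --moves '[[[0.018, 0.032, 0, 0, 100], [0.018, 0.032, -0.05, 0, 100], [0.018, 0.032, -0.1, 0, 100], [0.018, 0.032, -0.13, 0, 100], [0.018, 0.032, -0.15, 0, 100]]]'

```text
clock: 3.48
eef_pos: [0.5223, 0.3178, 0.18]
tool_rot: [0.598, 0.802, -0.001, -0.0]
ft_force: [0.5, -0.2, 0.4]
grip_width: 0.0854
grasp_force: 0.0
```

```bash
python3 - <<'E'
from h import *
o,c=grab('wrist','w3.png'); im=cv2.imread('pics/w3.png'); print(o['eef_pos'],o['ft_force'])
e,A=pose(c,o)
for x in [(.524,.3224,.222)]:
    p=A.T@(np.array(x)-e); q=cv2.projectPoints(np.array([[p[0],-p[1],-p[2]]]),np.zeros(3),np.zeros(3),c['camera_matrix'],np.array([c['k1'],0,0,0.]))[0]; print(q)
E
```

```text
[0.52226683 0.3178144  0.17998917] [ 0.54524165 -0.19882144  0.42907264]
[[[258.87119439 293.01338779]]]
```

View pics/w3.png

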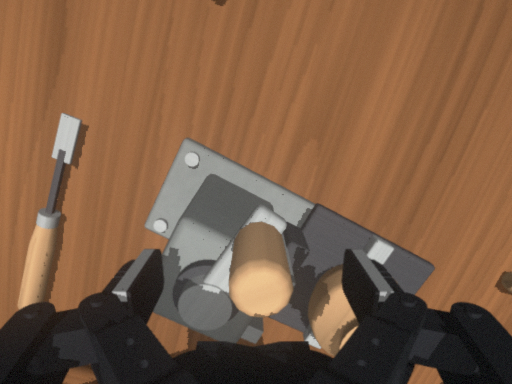

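The knob sits between the fingers, its top at about (262,287). I'll nudge the tool to centre it and close.

Request:
move_arm --moves '[[[0.001, 0.006, 0, 0, 100], [0.001, 0.006, 0, 0, 60], [0.001, 0.006, 0, 0, 10], [0.001, 0.006, 0, 0, 10], [0.001, 0.006, 0, 0, 10]]]'

```text
clock: 4.15
eef_pos: [0.5244, 0.326, 0.1821]
tool_rot: [0.597, 0.802, 0.0, 0.0]
ft_force: [-1.4, -1.1, 3.8]
grip_width: 0.0241
grasp_force: 59.0
```

Request:
move_arm --moves '[[[0, 0, 0, 0, 10], [0, 0, 0, 0, 10], [0, 0, 0, 0, 10]]]'

```text
clock: 4.53
eef_pos: [0.5244, 0.326, 0.1821]
tool_rot: [0.597, 0.802, 0.0, 0.0]
ft_force: [-2.6, -1.7, 6.0]
grip_width: 0.0243
grasp_force: 59.2
```

```bash
cat >> h.py <<'E'
def table(phi,r=.055,n=5,st=14.4):
    a=np.radians(phi-st*np.arange(n+1)); d=r*np.c_[np.cos(a)-np.cos(a[0]),np.sin(a)-np.sin(a[0])]
    print(phi,[[round(x,4),round(y,4),0,0,10] for x,y in d[1:]])
E
python3 -c "
from h import *
for k in range(5): table(73-72*k)"
```

```text
73 [[np.float64(0.0126), np.float64(-0.0057), 0, 0, 10], [np.float64(0.0233), np.float64(-0.0143), 0, 0, 10], [np.float64(0.0316), np.float64(-0.0253), 0, 0, 10], [np.float64(0.0369), np.float64(-0.038), 0, 0, 10], [np.float64(0.0389), np.float64(-0.0516), 0, 0, 10]]
1 [[np.float64(-0.0015), np.float64(-0.0137), 0, 0, 10], [np.float64(-0.0063), np.float64(-0.0266), 0, 0, 10], [np.float64(-0.0142), np.float64(-0.0379), 0, 0, 10], [np.float64(-0.0247), np.float64(-0.0469), 0, 0, 10], [np.float64(-0.0371), np.float64(-0.053), 0, 0, 10]]
-71 [[np.float64(-0.0135), np.float64(-0.0028), 0, 0, 10], [np.float64(-0.0273), np.float64(-0.0022), 0, 0, 10], [np.float64(-0.0405), np.float64(0.0018), 0, 0, 10], [np.float64(-0.0522), np.float64(0.009), 0, 0, 10], [np.float64(-0.0618), np.float64(0.0189), 0, 0, 10]]
-143 [[np.float64(-0.0069), np.float64(0.012), 0, 0, 10], [np.float64(-0.0105), np.float64(0.0253), 0, 0, 10], [np.float64(-0.0108), np.float64(0.039), 0, 0, 10], [np.float64(-0.0076), np.float64(0.0525), 0, 0, 10], [np.float64(-0.0011), np.float64(0.0646), 0, 0, 10]]
-215 [[np.float64(0.0093), np.float64(0.0102), 0, 0, 10], [np.float64(0.0208), np.float64(0.0178), 0, 0, 10], [np.float64(0.0338), np.float64(0.0223), 0, 0, 10], [np.float64(0.0475), np.float64(0.0234), 0, 0, 10], [np.float64(0.0611), np.float64(0.0211), 0, 0, 10]]
```

Request:
move_arm --moves '[[[0.0126, -0.0057, 0, 0, 10], [0.0233, -0.0143, 0, 0, 10], [0.0316, -0.0253, 0, 0, 10]]]'

```text
clock: 4.9
eef_pos: [0.5542, 0.3005, 0.1821]
tool_rot: [0.597, 0.802, -0.001, -0.001]
ft_force: [-11.6, -2.6, 10.5]
grip_width: 0.0248
grasp_force: 60.0
```

Request:
move_arm --moves '[[[0.0053, -0.0127, 0, 0, 10], [0.0073, -0.0263, 0, 0, 10]]]'

```text
clock: 5.15
eef_pos: [0.5608, 0.2753, 0.1821]
tool_rot: [0.597, 0.803, -0.0, -0.003]
ft_force: [-11.4, 2.3, 9.3]
grip_width: 0.0244
grasp_force: 59.9
```

Request:
move_arm --moves '[[[-0.0015, -0.0137, 0, 0, 10], [-0.0063, -0.0266, 0, 0, 10], [-0.0142, -0.0379, 0, 0, 10]]]'

```text
clock: 5.52
eef_pos: [0.5481, 0.239, 0.1821]
tool_rot: [0.596, 0.803, 0.002, -0.002]
ft_force: [-4.6, 8.3, 5.5]
grip_width: 0.0244
grasp_force: 59.5
```

Request:
move_arm --moves '[[[-0.0105, -0.009, 0, 0, 10], [-0.0229, -0.0151, 0, 0, 10]]]'

```text
clock: 5.78
eef_pos: [0.5268, 0.2234, 0.1821]
tool_rot: [0.597, 0.802, 0.003, -0.0]
ft_force: [0.3, 6.6, 3.2]
grip_width: 0.0243
grasp_force: 59.3
```

Request:
move_arm --moves '[[[-0.0135, -0.0028, 0, 0, 10], [-0.0273, -0.0022, 0, 0, 10], [-0.0405, 0.0018, 0, 0, 10], [-0.0522, 0.009, 0, 0, 10], [-0.0618, 0.0189, 0, 0, 10]]]'

```text
clock: 6.4
eef_pos: [0.4634, 0.239, 0.182]
tool_rot: [0.598, 0.802, -0.001, 0.001]
ft_force: [0.2, -4.3, 7.5]
grip_width: 0.0244
grasp_force: 59.8
```

Request:
move_arm --moves '[[[-0.0069, 0.012, 0, 0, 10], [-0.0105, 0.0253, 0, 0, 10], [-0.0108, 0.039, 0, 0, 10], [-0.0076, 0.0525, 0, 0, 10], [-0.0011, 0.0646, 0, 0, 10]]]'

```text
clock: 7.02
eef_pos: [0.4605, 0.3056, 0.1821]
tool_rot: [0.597, 0.802, -0.001, -0.002]
ft_force: [-5.3, -1.2, 9.5]
grip_width: 0.0246
grasp_force: 60.0
```

Request:
move_arm --moves '[[[0.0093, 0.0102, 0, 0, 10], [0.0208, 0.0178, 0, 0, 10], [0.0338, 0.0223, 0, 0, 10], [0.0475, 0.0234, 0, 0, 10], [0.0611, 0.0211, 0, 0, 10]]]'

```text
clock: 7.65
eef_pos: [0.523, 0.3265, 0.1821]
tool_rot: [0.597, 0.802, -0.001, -0.001]
ft_force: [-3.4, -2.0, 8.8]
grip_width: 0.0244
grasp_force: 59.9
```

```bash
python3 - <<'E'
from h import *
o,c=grab('wrist','w4.png'); print(o['eef_pos'],o['ft_force'],o['ft_torque'])
grab('scene','s4.png');grab('top','t4.png')
f=lambda n,s:cv2.resize(cv2.imread('pics/'+n)[s],(260,390))
cv2.imwrite('pics/m4.png',np.hstack([f('s4.png',np.s_[60:245,290:400]),f('t4.png',np.s_[115:245,80:200]),f('w4.png',np.s_[130:384,130:390])]))
E
```

```text
[0.52296426 0.32648696 0.18207046] [-3.35382104 -1.96835963  8.75206046] [-0.64428229  0.8251684  -0.03884693]
```

View pics/m4.png

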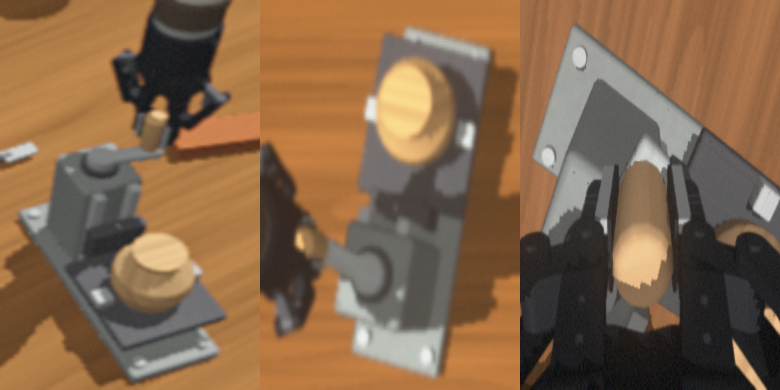

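One turn is done. The knob is still gripped and the crank is back at its starting angle. Now the second turn.

Request:
move_arm --moves '[[[0.0126, -0.0057, 0, 0, 10], [0.0233, -0.0143, 0, 0, 10], [0.0316, -0.0253, 0, 0, 10], [0.0369, -0.038, 0, 0, 10], [0.0389, -0.0516, 0, 0, 10]]]'

```text
clock: 8.43
eef_pos: [0.5608, 0.2756, 0.1821]
tool_rot: [0.597, 0.803, -0.0, -0.002]
ft_force: [-7.9, 3.1, 9.6]
grip_width: 0.0245
grasp_force: 60.0
```

Request:
move_arm --moves '[[[-0.0015, -0.0137, 0, 0, 10], [-0.0063, -0.0266, 0, 0, 10], [-0.0142, -0.0379, 0, 0, 10], [-0.0247, -0.0469, 0, 0, 10], [-0.0371, -0.053, 0, 0, 10]]]'

```text
clock: 9.05
eef_pos: [0.526, 0.223, 0.1821]
tool_rot: [0.597, 0.802, 0.002, -0.0]
ft_force: [1.1, 4.3, 5.5]
grip_width: 0.0247
grasp_force: 59.6
```

Request:
move_arm --moves '[[[-0.0135, -0.0028, 0, 0, 10], [-0.0273, -0.0022, 0, 0, 10], [-0.0405, 0.0018, 0, 0, 10], [-0.0522, 0.009, 0, 0, 10], [-0.0618, 0.0189, 0, 0, 10]]]'

```text
clock: 9.68
eef_pos: [0.4633, 0.2391, 0.182]
tool_rot: [0.598, 0.802, -0.001, 0.001]
ft_force: [0.8, -3.5, 8.2]
grip_width: 0.0248
grasp_force: 59.9
```

Request:
move_arm --moves '[[[-0.0069, 0.012, 0, 0, 10], [-0.0105, 0.0253, 0, 0, 10], [-0.0108, 0.039, 0, 0, 10], [-0.0076, 0.0525, 0, 0, 10], [-0.0011, 0.0646, 0, 0, 10]]]'

```text
clock: 10.3
eef_pos: [0.4604, 0.3054, 0.1821]
tool_rot: [0.597, 0.802, -0.001, -0.002]
ft_force: [-3.5, -0.6, 10.4]
grip_width: 0.0247
grasp_force: 60.1
```

Request:
move_arm --moves '[[[0.0093, 0.0102, 0, 0, 10], [0.0208, 0.0178, 0, 0, 10], [0.0338, 0.0223, 0, 0, 10], [0.0475, 0.0234, 0, 0, 10], [0.0611, 0.0211, 0, 0, 10]]]'

```text
clock: 10.92
eef_pos: [0.5228, 0.3265, 0.1821]
tool_rot: [0.597, 0.802, -0.001, -0.001]
ft_force: [-4.1, -2.0, 10.5]
grip_width: 0.0247
grasp_force: 60.0
```

Request:
move_arm --moves '[[[0, 0, 0, 0, 10], [0, 0, 0, 0, 10], [0, 0, 0, 0, 10]]]'

```text
clock: 11.3
eef_pos: [0.5244, 0.3259, 0.1821]
tool_rot: [0.597, 0.802, 0.0, 0.001]
ft_force: [1.7, -0.9, 6.5]
grip_width: 0.0246
grasp_force: 59.7
```

Request:
move_arm --moves '[[[0, 0, 0, 0, 40], [0, 0, 0, 0, 80], [0, 0, 0, 0, 100], [0, 0, 0, 0, 100], [0, 0, 0, 0, 100]]]'

```text
clock: 11.92
eef_pos: [0.5243, 0.326, 0.1812]
tool_rot: [0.597, 0.802, -0.0, -0.0]
ft_force: [0.0, -0.2, 0.5]
grip_width: 0.0857
grasp_force: 0.0
```

Request:
move_arm --moves '[[[0, 0, 0.03, 0, 100], [0, 0, 0.07, 0, 100], [0, 0, 0.11, 0, 100], [-0.02, -0.03, 0.15, 0, 100], [-0.02, -0.03, 0.15, 0, 100]]]'

```text
clock: 12.55
eef_pos: [0.505, 0.2954, 0.3365]
tool_rot: [0.598, 0.802, 0.004, 0.002]
ft_force: [0.1, -0.2, -0.1]
grip_width: 0.0854
grasp_force: 0.0
```

Request:
move_arm --moves '[[[-0.03, -0.04, 0, 0, 100], [-0.06, -0.08, 0, 0, 100], [-0.09, -0.12, 0, 0, 100], [-0.1, -0.14, 0, 0, 100], [-0.1, -0.14, 0, 0, 100]]]'

```text
clock: 13.18
eef_pos: [0.4037, 0.1551, 0.3311]
tool_rot: [0.598, 0.802, 0.0, -0.0]
ft_force: [0.2, 0.3, -0.8]
grip_width: 0.0851
grasp_force: 0.0
```

```bash
python3 - <<'E'
from h import *
o,c=grab('scene','s5.png'); grab('top','t5.png'); print(o['ft_force'],o['clock'],np.abs(o['joint_vel']).max())
f=lambda n,s:cv2.resize(cv2.imread('pics/'+n)[s],(390,400),interpolation=2)
for n in '05': pass
S=np.s_[95:245,290:400];T=np.s_[115:245,80:200]
cv2.imwrite('pics/m5.png',cv2.resize(np.vstack([np.hstack([f('s0.png' if 0 else 'scene0.png',S),f('top0.png',T)]),np.hstack([f('s5.png',S),f('t5.png',T)])]),(585,600)))
E
```

```text
[ 0.24994231  0.26389744 -0.81226856] 13.175 0.038787502468734206
```

View pics/m5.png

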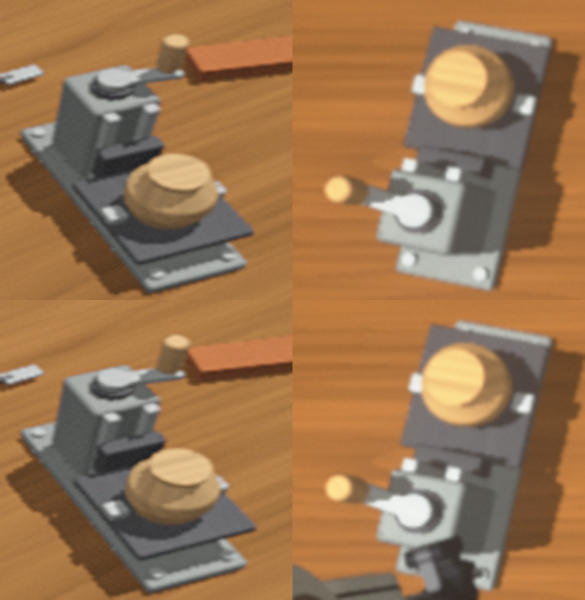

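The knob is back where it started in both views, and the blank is visibly higher. I'll do one numeric check of the knob position, then hand in.

```bash
python3 - <<'E'
from h import *
P=[]
for n,c,w in (('scene','s5.png',(340,375,105,133)),):
    a=cv2.cvtColor(cv2.imread('pics/scene0.png'),6).astype(np.float32)[105:131,342:364]; b=cv2.cvtColor(cv2.imread('pics/s5.png'),6).astype(np.float32)[105:131,342:364]
    d=cv2.phaseCorrelate(a,b)
a=cv2.cvtColor(cv2.imread('pics/top0.png'),6).astype(np.float32)[185:209,86:112]; b=cv2.cvtColor(cv2.imread('pics/t5.png'),6).astype(np.float32)[185:209,86:112]
e=cv2.phaseCorrelate(a,b); print(d,e)
if max(np.abs(d[0]+e[0]))<0.8: print(job.job_done())
E
```

```text
((0.0498281633082609, 0.8179673692198701), 0.9559627778736162) ((0.8165937071522986, -0.6560096406755154), 1.0899292528629303)
```

The top view suggests the knob may be about 2 mm past its start. I'll repeat the close-up from the earlier wrist viewpoint to check.

Request:
move_arm --moves '[[[0.03, 0.04, 0, 0, 100], [0.06, 0.08, 0, 0, 100], [0.09, 0.12, 0, 0, 100], [0.102, 0.135, -0.001, 0, 100], [0.102, 0.135, -0.001, 0, 100]]]'

```text
clock: 13.9
eef_pos: [0.507, 0.2931, 0.3276]
tool_rot: [0.596, 0.803, -0.001, -0.001]
ft_force: [-0.1, 0.2, -0.8]
grip_width: 0.0854
grasp_force: 0.0
```

Request:
move_arm --moves '[[[0, 0, 0, 0, 100], [0, 0, 0, 0, 100]]]'

```text
clock: 14.15
eef_pos: [0.506, 0.2905, 0.3307]
tool_rot: [0.597, 0.802, 0.0, 0.0]
ft_force: [0.8, -0.2, 0.6]
grip_width: 0.0853
grasp_force: 0.0
```

```bash
python3 - <<'E'
from h import *
o,c=grab('wrist','w6.png'); print(o['eef_pos'],o['tool_rot'])
def knob(f):
    im=cv2.imread('pics/'+f); h=cv2.cvtColor(im,cv2.COLOR_BGR2HSV); m=cv2.inRange(h,(8,60,195),(25,160,255)); m[:, :262]=0;m[:,312:]=0;m[:135]=0;m[185:]=0
    M=cv2.moments(m,True); return M['m10']/M['m00'],M['m01']/M['m00'],M['m00']
def bolt(f):  # static patch: lift corner/bolts
    return cv2.cvtColor(cv2.imread('pics/'+f),6).astype(np.float32)[115:185,190:240]
a,b=knob('w2.png'),knob('w6.png'); print(a,b,'bg shift',cv2.phaseCorrelate(bolt('w2.png'),bolt('w6.png')))
o2=dict(o); o2['eef_pos']=np.array([0.5057283,0.29012094,0.32972595]); o2['tool_rot']=[0.5963,0.8028,-0.0007,-0.0004]
print(ray(c,*a[:2],.222,o2),ray(c,*b[:2],.222,o))
E
```

```text
[0.50600922 0.29051484 0.33072253] [5.97349207e-01 8.01981236e-01 1.27778715e-04 7.56860233e-05]
(284.93854748603354, 163.23463687150837, 537.0) (285.5028142589118, 164.2908067542214, 533.0) bg shift ((-0.34409331473646887, 0.17099617858341531), 0.9994026788075765)
[0.52416223 0.32257954 0.222     ] [0.5256081  0.32214724 0.222     ]
```

The overshoot is about 1.5 mm (roughly 1.5°) over two turns, which is small. The arm is clear of everything, so I'm handing in.

```bash
python3 -c "
from h import *
print(job.job_done())"
```

```text
the job is handed in; nothing more can be done
None
```

The round blank's crank was turned two full turns clockwise and released, with the knob stopping about 1.5 mm (roughly 1.5°) past its start; the other lift was not touched, and the job is handed in.

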